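# Dock the tongue plate on its locating pin

## Robot

A 7-joint arm with a two-finger parallel gripper is mounted at the origin on the work surface; the furniture and walls round the work are solid. World frame = base frame: x ahead of the robot, y to its left, z up, the work surface at z = 0. Lengths are in m, angles in rad, forces in N, time in s.
With the tool pointing down it reaches from about 0.4 to 0.9 m from the base axis. Payload 5.5 kg.
Tool frame: the origin (TCP) lies at the very end of the fingers, on their centre line; the grasp point (between the pads) lies 19 mm behind it; z points along the fingers, y is the line along which they close (so a half turn about z gives the same grasp; the last joint's range is limited). The gripper opens to 92 mm and grips with 3 to 60 N. Pads are 19 mm wide; open, the fingers measure 130 mm over their backs; the gripper's body (75 mm by 190 mm) begins 47 mm behind the grasp point.
Start: joints at [1.596, 0.501, -0.427, 1.55, 0.221, 1.138, -0.21], TCP at [0.153, -0.632, 0.227] pointing down, gripper open.
Joint ranges: [-2.88, 2.88], [-0.31, 2.03], [-1.54, 1.56], [0.2, 2.42], [-1.41, 4.55], [0.19, 2.02], [-2.57, 2.57]. Speed limits (rad/s): [2.57, 2.57, 3.14, 3.14, 3.14, 3.14, 3.14].

## Interface

Orientations are given as a unit quaternion [w, x, y, z].
In Python, from workcell import manip, vision, models gives the robot as it stands. The module is installed in compiled form; this text tells all that it offers.
- The arm moves only by the tool play_rows, never from a script. Its argument "moves" is a list of rows, each an object with "delta_pos": the shift along the tool's x, y, z in mm, a list of three; "twist": the turn, a rotation vector about the tool's x, y, z in rad, a list of three; "claw": the gripper command: -1 is fully open, 1 is shut, values between are in proportion. In form: [{"delta_pos": [x, y, z], "twist": [rx, ry, rz], "claw": claw}, ...]. A call has 1 to 12 rows; each row is the pose to reach, as a shift and turn from the pose commanded when the call began, along the tool's axes at that moment; what a row does not reach only later rows make up. A row lasts 1/12 s, in which the tool goes at most 41.7 mm and 7.16 degrees, less where a joint would pass 70% of its speed; a pose out of reach is approached as far as the arm can. A call with a gripper value outside its range is refused whole. The fingers move at their own pace and stop on an object; the grip force is fixed at half the most. Time passes only in rows, so rows that repeat a pose let the fingers close. It gives the time, the measured TCP pose, the force, the opening and the grip force at its end, in the units of the state.
- manip.read_state(): the state, without advancing time (a new reading comes with each control period).
- vision.read_camera(name): name is "scene" or "side" or "wrist"; returns the picture (400x640x3 uint8, blue, green, red); there is no depth.
- vision.camera_params(name): a dict with "camera_matrix" (3x3 intrinsics, pixels), "xyz" and "orientation" of the camera in the world; the wrist camera has in their place "mount" (4x4, takes a point from camera to tool coordinates, whose origin is the TCP and whose axes are the flange's). Camera axes: x right, y up, looking along -z (the intrinsics and any distortion apply to the point x, -y, -z); pixel columns grow to the right and rows downward; lengths in m; the calibration is good to about 2 mm. A picture is of the moment at which its call begins: read the wrist's pose just before it. camera_params takes no time and is no camera call.
- manip.sign_off(): hands the job in; it is judged then, once.
Trained networks look in the newest picture that a camera, given by its name, has taken for a name from the list of things; names that differ only in an ending like _2 or _b are one class to them, and where a whole thing is asked for, a point or a joint stands for the part that bears it (a point fixed in the world has none). Each returns a list of dicts, best first, with "conf" (0 to 1); they miss things now and then, are a little off and sometimes report something else, mostly with a low value. They report only what shows in the picture. A call takes as long as a camera call. They do not tell look-alikes from the thing itself.
- models.find_in(query, camera): "bbox" ([centre column, centre row, width, height] in pixels, round what is visible of it).
- models.mark_of(query, camera): "location" ([row, column] in pixels: a listed point, or the origin of a listed thing).
The state is a dict: "clock": time; "q": joint angles; "joint_velocities": joint speeds; "effort": joint torques, N m; "tool_pos": TCP position; "orientation": TCP orientation; "contact_force": force on the tool from outside, world axes, zero at the start; "moment": the same for the moment, N m; "finger_gap": opening from 0.0 (shut) to 1.0 (fully open); "grasp_force": force on a finger pad.
Only numpy, scipy, OpenCV 4.12 (cv2) and the standard library are available. Lean on these libraries where they do the work, as an engineer would, in place of code of your own. Each camera call takes 0.05 s, during which the arm holds its last target. There are 200 camera calls.

## Task

The steel tongue plate has to go onto the locating pin of the docking station. First lift the small amber bottle off the blue landing and stand it upright on the bench. Then lay the tongue plate flat on the landing, its tongue pointing at the pin and its handle still in front of the splash guard, let go of it, and push it from behind, in under the guard, until its hole drops over the pin and it lies flush; leave the dropper bottle, the rubber stopper and the measuring cylinders where they stand, and let go of everything.

Things in the scene. Friction and masses are not known exactly. Their poses are not given: they have to be found in the camera images.
- dock: Docking station, fixed, in a new place each time. Origin on the bench under the pin; +x is the direction in which the plate is pushed in. Grey floor 10 mm high over x -220..+58, y -65..+65 mm. Two aluminium cheeks (x +8..+52, inner faces at y = +-29, flared from x -5 on, 132 mm high) guide the tongue and carry a clear splash guard.
- pin (a point): Tip of the fixed brass locating pin, at dock x = 0, y = 0, 21.2 mm above the bench (1 mm below the landing's top). 12 mm thick, its upper 5 mm tapered to 5 mm.
- landing (a point): Point on top of the blue landing, near its middle (dock x = -155, y = 0). The landing is a flat step 22 mm above the bench over dock x -220..-83, y -63..+63; at x = -83 it ends in a 12 mm drop to the grey floor.
- guard_edge (a point): Middle of the lower front edge (orange) of the clear splash guard, at dock x = -88, 130 mm above the bench. The guard is 10 mm thick at most and roofs over dock x -88..+52, y -60..+60; a tool that pushes in to the end must be tilted, its body leaning back towards -x, to pass beneath it.
- plate: Steel tongue plate, 8 mm thick, 0.4 kg (varies), lying flat on the bench. Origin on its underside below the handle, its balance point; z up, +x towards the tongue. Rear part x -50..+10, 100 mm wide; tongue x +10..+90, 50 mm wide. Upturned lip along the rear edge, black handle across.
- hole (a point): Centre of the plate's 17 mm through hole, on its underside (plate x = +25). Pushed along the landing the plate stays level, its tongue reaching the pin's tip before it overbalances; 8 mm before the hole meets the pin the rear edge drops off the landing; pushed on, the hole drops over the pin. Then the underside is 10 mm above the bench and the lip's rear face at dock x = -75.
- handle (a point): Middle of the plate's black handle bar, 40 mm above the underside, x = 0. Bar 12 x 12 mm, running along plate y -34..+34, its underside 34 mm and its top 46 mm above the plate's underside, on two legs at y = +-30 (52 mm clear between them).
- lip (a point): Middle of the rear face (plate x = -50) of the upturned lip, 20 mm above the underside. The lip is 5 mm thick, 100 mm wide and reaches 34 mm above the underside: push here.
- bottle: Small amber glass bottle with a clear ball stopper, 45 mm thick, 106 mm high, 0.11 kg (varies), standing on the blue landing. Origin at the centre of its underside, z up. Grasp it round its cylindrical part about 30 mm above its foot.
- stopper: Bystander: black rubber stopper, 35 mm thick, 28 mm high. Origin at the centre of its underside.
- cylinder: Bystander: clear glass measuring cylinder on a yellow hexagonal foot 120 mm wide, 360 mm high. Origin at the centre of its underside.
- reactor_axis (a point): Axis, at bench height, of the foil-wrapped glass reactor that hangs at the left front of the bench: about 180 mm thick and 380 mm high, with a stirrer motor above. Keep the arm clear of it.
- dropper: Bystander: white dropper bottle with green cap, 31 mm thick, 95 mm high. Origin at the centre of its underside.
Mind the look-alikes: they are no part of the job. What is shaped like the bottle but purple or yellow is not meant.

How it is judged:
By the outcome, as a careful person would: the job done as asked, in the order asked, and still so for the second after the job is handed in, with the robot touching nothing.
It also fails if it takes over 67 s, if anything falls off the work surface, if the arm or the gripper's body presses on something with over 40 N, if the wrist force passes 120 N, or if a joint passes its speed limit or range.

## Working session

There is one attempt and no reset: what is moved stays moved. The work goes in short steps, Python scripts to look and compute and a tool call to move; the robot and the scene stay as the last step left them, time stands still between calls to the robot, and variables do not carry over. Pictures are saved under pics/ and viewed, at most 10 in all, crops included, and the job is handed in when it is done.

Besides the shell and the picture viewer there is one more tool, called after "Call:" as name(argument=value, ...) on one line, values as JSON. play_rows: Moves the arm, as the interface text tells. Its arguments: {"type":"object","properties":{"moves":{"type":"array","items":{"type":"object","properties":{"delta_pos":{"type":"array","items":{"type":"number"}},"twist":{"type":"array","items":{"type":"number"}},"claw":{"type":"number"}}}}},"required":["moves"]}

```bash
mkdir -p pics; cat > h.py <<'E'
import numpy as np, cv2
from scipy.spatial.transform import Rotation as R
from workcell import manip, vision, models
def rot(q): return R.from_quat([q[1],q[2],q[3],q[0]]).as_matrix()
def cam(name, st=None):
    p=vision.camera_params(name); K=np.array(p["camera_matrix"])
    if "mount" in p:
        st=st or manip.read_state(); T=np.eye(4); T[:3,:3]=rot(st["orientation"]); T[:3,3]=st["tool_pos"]
        M=T@np.array(p["mount"]); return K,M[:3,3],M[:3,:3],p
    return K,np.array(p["xyz"]),rot(p["orientation"]),p
def ray(c,row,col):
    K,o,Rm,p=c; d=p.get("distortion",p.get("dist_coeffs"))
    u=cv2.undistortPoints(np.array([[[col,row]]],float),K,None if d is None else np.array(d,float))[0,0]
    v=Rm@np.array([u[0],-u[1],-1.]); return o,v/np.linalg.norm(v)
def atz(c,row,col,z):
    o,v=ray(c,row,col); return o+v*(z-o[2])/v[2]
def proj(c,X):
    K,o,Rm,p=c; x=Rm.T@(np.array(X,float)-o); x=np.array([x[0],-x[1],-x[2]]); u=K@(x/x[2]); return u[1],u[0]
def tri(rs):
    A=np.zeros((3,3));b=np.zeros(3)
    for o,v in rs:
        P=np.eye(3)-np.outer(v,v);A+=P;b+=P@o
    X=np.linalg.solve(A,b); return X,max(np.linalg.norm((np.eye(3)-np.outer(v,v))@(X-o)) for o,v in rs)
E
python3 - <<'E'
from h import *
for n in ("scene","side","wrist"):
    print(n,{k:np.round(np.array(v),3).tolist() for k,v in vision.camera_params(n).items()})
    cv2.imwrite(f"pics/{n}0.png",vision.read_camera(n))
Z=dict(pin=.0212,landing=.022,guard_edge=.13,plate=0,hole=0,handle=.04,lip=.02,bottle=.022,stopper=0,cylinder=0,reactor_axis=0,dropper=0)
C={n:cam(n) for n in("scene","side","wrist")}
for q in Z:
    for n in C:
        for m in models.mark_of(q,n)[:4]:
            if m["conf"]>.2:
                print(q,n,round(m["conf"],2),np.round(m["location"]).tolist(),np.round(atz(C[n],*m["location"],Z[q])[:2],3).tolist())
print(manip.read_state())
E
```

```text
scene {'camera_matrix': [[392.966, 0.0, 322.757], [0.0, 392.966, 201.54], [0.0, 0.0, 1.0]], 'xyz': [0.164, -0.4, 0.803], 'orientation': [0.893, 0.332, -0.108, -0.283]}
side {'camera_matrix': [[363.576, 0.0, 324.615], [0.0, 363.576, 196.99], [0.0, 0.0, 1.0]], 'xyz': [1.387, 0.041, 0.695], 'orientation': [0.633, 0.351, 0.326, 0.608]}
wrist {'camera_matrix': [[355.629, 0.0, 320.271], [0.0, 355.629, 193.758], [0.0, 0.0, 1.0]], 'mount': [[0.001, 0.968, 0.251, 0.067], [1.0, -0.001, -0.0, -0.0], [-0.0, 0.251, -0.968, -0.158], [0.0, 0.0, 0.0, 1.0]]}
pin scene 0.76 [191.0, 301.0] [0.53, 0.212]
pin side 0.96 [232.0, 359.0] [0.54, 0.195]
landing scene 0.76 [231.0, 331.0] [0.517, 0.06]
landing side 0.63 [227.0, 243.0] [0.506, -0.154]
landing side 0.6 [227.0, 310.0] [0.51, 0.049]
guard_edge scene 0.77 [186.0, 321.0] [0.525, 0.114]
guard_edge scene 0.6 [190.0, 304.0] [0.486, 0.128]
guard_edge side 0.59 [198.0, 334.0] [0.515, 0.118]
plate scene 0.56 [291.0, 393.0] [0.543, -0.145]
plate side 0.79 [241.0, 245.0] [0.544, -0.143]
hole scene 0.94 [282.0, 400.0] [0.571, -0.135]
hole side 0.93 [247.0, 243
[... 1110 characters left out ...]
[ 1.59619479,  0.50086166, -0.42703171,  1.5504254 ,  0.22083075,
        1.13833963, -0.21032068]), 'joint_velocities': array([-0.00064565,  0.00096259,  0.00029458, -0.00101242, -0.00022602,
        0.00030324,  0.00114576]), 'effort': array([ 3.25130586e-04, -5.66431189e+01, -5.81047878e+00, -2.79495835e+01,
       -6.65941928e-02,  2.06238858e-02,  7.46656769e-05]), 'tool_pos': array([ 0.15315567, -0.63167622,  0.22674494]), 'orientation': array([-3.53684832e-07,  9.92936418e-01,  1.18647671e-01,  9.85174429e-07]), 'contact_force': array([-0.45278974,  1.16989031, -0.04234924]), 'moment': array([-0.02859487,  0.01424414, -0.06938361]), 'grasp_force': 0.0, 'finger_gap': 1.000292932244925}
```

View pics/scene0.png

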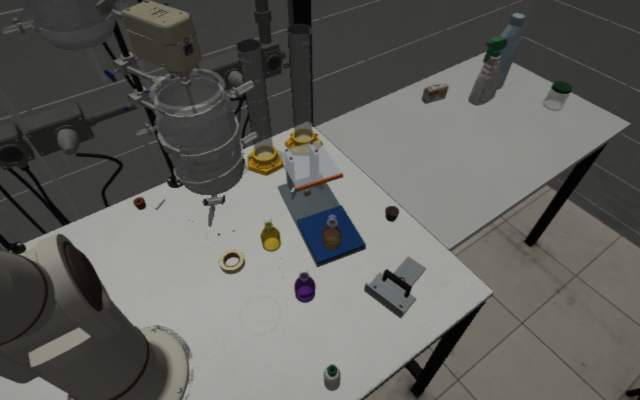

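View pics/side0.png

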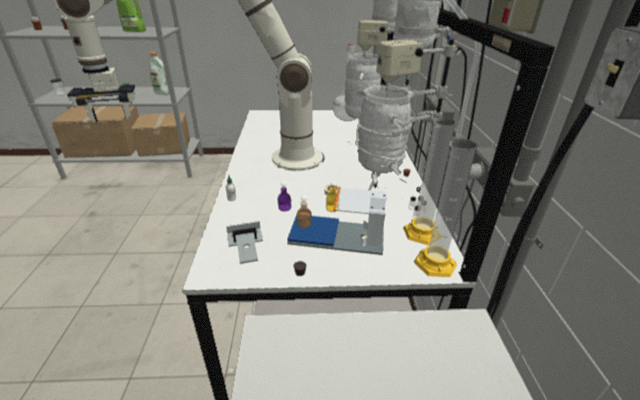

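The scene picture shows three bottle-shaped things. Amber is on the blue landing at col 327, row 235, purple is at (305, 287) and yellow is at (271, 237). The plate is at (395, 288), the pin under the guard at (301, 191), the stopper at (391, 213) and the dropper at (331, 378). I choose the amber one, since it stands on the blue landing. The side view agrees: amber at (305, 212). Next I move overhead for a closer look.

Call:
play_rows(moves=[{"delta_pos": [486,-532,-110],"twist": [0,0,0],"claw": -1},{"delta_pos": [486,-532,-110],"twist": [0,0,0],"claw": -1},{"delta_pos": [486,-532,-110],"twist": [0,0,0],"claw": -1},{"delta_pos": [486,-532,-110],"twist": [0,0,0],"claw": -1},{"delta_pos": [486,-532,-110],"twist": [0,0,0],"claw": -1},{"delta_pos": [486,-532,-110],"twist": [0,0,0],"claw": -1},{"delta_pos": [486,-532,-110],"twist": [0,0,0],"claw": -1},{"delta_pos": [486,-532,-110],"twist": [0,0,0],"claw": -1},{"delta_pos": [486,-532,-110],"twist": [0,0,0],"claw": -1},{"delta_pos": [486,-532,-110],"twist": [0,0,0],"claw": -1},{"delta_pos": [486,-532,-110],"twist": [0,0,0],"claw": -1},{"delta_pos": [486,-532,-110],"twist": [0,0,0],"claw": -1}])

```text
clock: 2.95
tool_pos: [0.3917, -0.1966, 0.3029]
orientation: [0.001, 0.993, 0.119, 0.0]
contact_force: [2.0, -1.4, -0.1]
finger_gap: 1.001
grasp_force: 0.0
```

Call:
play_rows(moves=[{"delta_pos": [140,-155,-30],"twist": [0,0,0],"claw": -1},{"delta_pos": [140,-155,-30],"twist": [0,0,0],"claw": -1},{"delta_pos": [140,-155,-30],"twist": [0,0,0],"claw": -1},{"delta_pos": [140,-155,-30],"twist": [0,0,0],"claw": -1},{"delta_pos": [140,-155,-30],"twist": [0,0,0],"claw": -1},{"delta_pos": [140,-155,-30],"twist": [0,0,0],"claw": -1},{"delta_pos": [140,-155,-30],"twist": [0,0,0],"claw": -1},{"delta_pos": [140,-155,-30],"twist": [0,0,0],"claw": -1}])

```text
clock: 3.62
tool_pos: [0.4904, -0.015, 0.332]
orientation: [0.0, 0.993, 0.119, -0.0]
contact_force: [-0.6, -0.8, 1.0]
finger_gap: 1.001
grasp_force: 0.0
```

```bash
cat > look.py <<'E'
from h import *
import sys
tag=sys.argv[1]
st=manip.read_state(); im=vision.read_camera("wrist"); cv2.imwrite(f"pics/{tag}.png",im)
c=cam("wrist",st)
Z=dict(pin=.0212,landing=.022,guard_edge=.13,plate=0,hole=0,handle=.04,lip=.02,bottle=.022,stopper=0,dropper=0)
for q in (sys.argv[2].split(",") if len(sys.argv)>2 else Z):
    for m in models.mark_of(q,"wrist")[:3]:
        if m["conf"]>.25: print(q,round(m["conf"],2),np.round(m["location"]).tolist(),np.round(atz(c,*m["location"],Z[q])[:2],4).tolist())
print(st["clock"],st["tool_pos"],st["orientation"],np.round(st["q"],2))
E
python3 look.py w1
```

```text
landing 0.66 [122.0, 270.0] [0.5144, 0.0576]
guard_edge 0.78 [100.0, 196.0] [0.5278, 0.1198]
plate 0.68 [135.0, 423.0] [0.5461, -0.1456]
plate 0.61 [171.0, 424.0] [0.4985, -0.1618]
hole 0.75 [113.0, 422.0] [0.5736, -0.136]
handle 0.65 [135.0, 432.0] [0.5489, -0.1451]
lip 0.82 [171.0, 421.0] [0.4997, -0.1516]
bottle 0.67 [229.0, 317.0] [0.3865, -0.0351]
bottle 0.63 [200.0, 210.0] [0.3936, 0.1171]
bottle 0.61 [141.0, 291.0] [0.4974, 0.026]
stopper 0.62 [100.0, 197.0] [0.5187, 0.1615]
dropper 0.67 [293.0, 429.0] [0.3181, -0.2283]
dropper 0.37 [132.0, 423.0] [0.5495, -0.1448]
3.6167 [ 0.49042625 -0.01501349  0.33196563] [ 1.42437986e-04  9.92872234e-01  1.19183042e-01 -3.29846703e-04] [ 0.84  0.18 -0.97  1.79  0.15  1.25 -1.5 ]
```

View pics/w1.png

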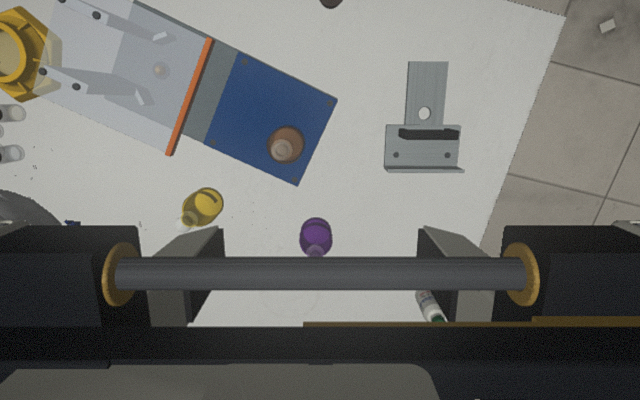

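The overhead wrist view shows the amber bottle at (287, 144) on the blue landing. Yellow (202, 205) and purple (316, 236) are the look-alikes. The plate's hole is at (424, 114) and the pin at (160, 70), seen through the guard. Next I fit the landing and plate rectangles.

```bash
python3 - <<'E'
from h import *
im=cv2.imread("pics/w1.png"); c=cam("wrist"); sc=cam("scene"); sd=cam("side")
hsv=cv2.cvtColor(im,cv2.COLOR_BGR2HSV)
m=cv2.inRange(hsv,(100,120,40),(125,255,255)); m[:,:190]=0; m[190:]=0
n,l,s,_=cv2.connectedComponentsWithStats(m); k=1+np.argmax(s[1:,4]); cnt=max(cv2.findContours((l==k).astype(np.uint8),0,2)[0],key=len)[:,0]
W=np.array([atz(c,p[1],p[0],.022)[:2] for p in cnt],np.float32)
r=cv2.minAreaRect(W); print("blue",r); B=cv2.boxPoints(r); print(B)
g=cv2.inRange(hsv,(3,120,100),(15,255,255)); g[:30]=0; g[165:]=0; g[:,:160]=0;g[:,225:]=0
ys,xs=np.nonzero(g); G=np.array([atz(c,y,x,.13)[:2] for x,y in zip(xs,ys)],np.float32); r=cv2.minAreaRect(G); print("guard",r)
print("pin",atz(c,70,160,.0212))
for nme,px in dict(t1=(62,408),t2=(62,447),t3=(124,405),t4=(124,446)).items(): print(nme,atz(c,*px,.008)[:2])
for nme,px in dict(r1=(167,384),r2=(169,464)).items(): print(nme,atz(c,*px,.034)[:2])
print("hole",atz(c,114,424,.008)[:2])
print("bot: stop",atz(c,150,281,.122)[:2],"body",atz(c,144,288,.08)[:2],"foot",atz(c,141,291,.022)[:2])
print("tri bottle",tri([ray(c,141,291),ray(sc,244,327),ray(sd,222,305)]))
print("tri pin",tri([ray(sc,191,301),ray(sd,232,359)]))
a=cv2.resize(im[20:220,180:380],(500,500),interpolation=cv2.INTER_CUBIC); b=cv2.resize(im[50:180,370:480],(300,354),interpolation=cv2.INTER_CUBIC)
o=np.zeros((500,800,3),np.uint8); o[:,:500]=a;o[:354,500:]=b; cv2.imwrite("pics/w1c.png",o)
E
```

```text
blue ((0.5155022144317627, 0.05957882106304169), (0.1344558149576187, 0.12378410249948502), 78.46590423583984)
[[ 0.44141775  0.0060839 ]
 [ 0.5627021  -0.01866686]
 [ 0.5895867   0.11307374]
 [ 0.4683023   0.1378245 ]]
guard ((0.5276910066604614, 0.12778545916080475), (0.0057198964059352875, 0.12228971719741821), 78.49043273925781)
pin [0.54562677 0.20430895 0.0212    ]
t1 [ 0.6297023  -0.09686438]
t2 [ 0.6414495 -0.1453311]
t3 [ 0.55415944 -0.11601659]
t4 [ 0.56703706 -0.16916012]
r1 [ 0.49515521 -0.09931921]
r2 [ 0.5171523  -0.20132272]
hole [ 0.57255581 -0.13665138]
bot: stop [0.49883069 0.02877614] body [0.50101443 0.02558582] foot [0.49805404 0.02611043]
tri bottle (array([0.49129131, 0.03071441, 0.02379059]), np.float64(0.008345143767505817))
tri pin (array([0.53005707, 0.20248317, 0.02148374]), np.float64(0.008709154310701902))
```

View pics/w1c.png

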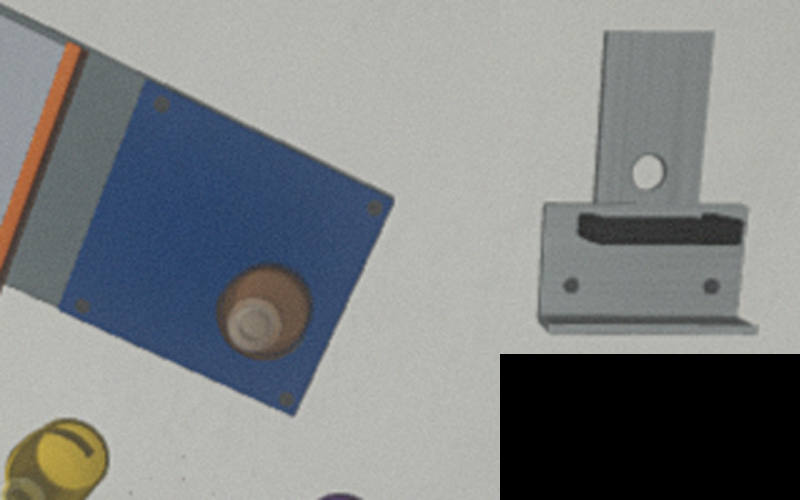

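The crop confirms that the choice is the amber bottle with the clear stopper on the blue landing, at crop (265, 312). The plate's hole is at crop (648, 172). I turn the tool and hover over the bottle.

Call:
play_rows(moves=[{"delta_pos": [18,-39,120],"twist": [0,0,2.009],"claw": -1},{"delta_pos": [18,-39,120],"twist": [0,0,2.009],"claw": -1},{"delta_pos": [18,-39,120],"twist": [0,0,2.009],"claw": -1},{"delta_pos": [18,-39,120],"twist": [0,0,2.009],"claw": -1},{"delta_pos": [18,-39,120],"twist": [0,0,2.009],"claw": -1},{"delta_pos": [18,-39,120],"twist": [0,0,2.009],"claw": -1},{"delta_pos": [18,-39,120],"twist": [0,0,2.009],"claw": -1},{"delta_pos": [18,-39,150],"twist": [0,0,2.009],"claw": -1},{"delta_pos": [18,-39,150],"twist": [0,0,2.009],"claw": -1},{"delta_pos": [18,-39,160],"twist": [0,0,2.009],"claw": -1},{"delta_pos": [18,-39,160],"twist": [0,0,2.009],"claw": -1},{"delta_pos": [18,-39,160],"twist": [0,0,2.009],"claw": -1}])

```text
clock: 5.17
tool_pos: [0.4962, 0.0268, 0.17]
orientation: [0.005, 0.893, -0.45, -0.011]
contact_force: [0.2, 0.6, -0.1]
finger_gap: 1.004
grasp_force: 0.0
```

Call:
play_rows(moves=[{"delta_pos": [0,0,0],"twist": [0,0,0.125],"claw": -1},{"delta_pos": [0,0,0],"twist": [0,0,0.25],"claw": -1},{"delta_pos": [0,0,0],"twist": [0,0,0.375],"claw": -1},{"delta_pos": [0,0,0],"twist": [0,0,0.5],"claw": -1},{"delta_pos": [0,0,0],"twist": [0,0,0.51],"claw": -1}])

```text
clock: 5.58
tool_pos: [0.4961, 0.0272, 0.1701]
orientation: [0.008, 0.787, -0.616, -0.013]
contact_force: [-0.6, -0.6, -3.3]
finger_gap: 0.999
grasp_force: 0.0
```

```bash
python3 look.py w2 bottle,landing; python3 - <<'E'
from h import *
s=manip.read_state();print(s["clock"],s["tool_pos"],np.round(rot(s["orientation"]),3).tolist(),np.round(s["q"],2))
E
```

```text
bottle 0.84 [138.0, 456.0] [0.3863, -0.0364]
bottle 0.65 [186.0, 314.0] [0.4953, 0.0339]
bottle 0.56 [291.0, 400.0] [0.3893, 0.1167]
landing 0.92 [207.0, 287.0] [0.5141, 0.0585]
5.5833 [0.49607259 0.0271878  0.17008523] [ 0.00800703  0.78730699 -0.61636291 -0.01342929] [-0.92  0.45  1.02  1.99 -0.47  0.99 -2.56]
5.7333 [0.49555479 0.02756231 0.1687237 ] [[0.248, -0.968, -0.034], [-0.969, -0.248, -0.001], [-0.007, 0.033, -0.999]] [-0.92  0.46  1.02  1.99 -0.46  0.98 -2.56]
```

View pics/w2.png

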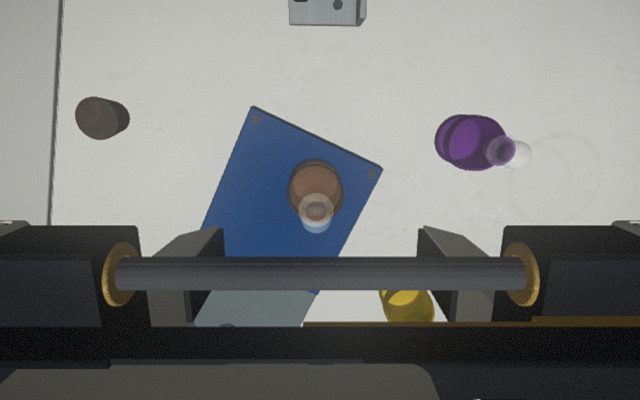

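The view shows the amber bottle centred between the fingers at (315, 190), purple at (470, 140), yellow at (407, 305) and the stopper at (102, 118). The tool turned to joint 7's limit, so I'll turn back the other way. For that I write a helper that gives the move towards a pose.

```bash
cat > go.py <<'E'
from h import *
import sys
# go.py x y z yaw_deg [tilt_deg: tool z leans towards +tool-x side]
x,y,z,yaw=map(float,sys.argv[1:5]); t=np.radians(float(sys.argv[5]) if len(sys.argv)>5 else 0)
s=manip.read_state(); Rm=rot(s["orientation"])
G=R.from_euler("z",yaw,degrees=True).as_matrix()@np.diag([1.,-1,-1])@R.from_euler("y",t).as_matrix()
print("dpos",np.round(1000*Rm.T@(np.array([x,y,z])-s["tool_pos"]),1),"twist",np.round(R.from_matrix(Rm.T@G).as_rotvec(),3))
print("z",np.round(G[:,2],2),"t",s["clock"],"pos",np.round(s["tool_pos"],4),"yaw",np.round(np.degrees(np.arctan2(Rm[1,0],Rm[0,0])),2),"zax",np.round(Rm[:,2],3),"q",np.round(s["q"],2),"gap",round(s["finger_gap"],3),"F",np.round(s["contact_force"],1))
E
python3 go.py .4975 .029 .18 13.6; python3 go.py .4975 .029 .18 78.5
```

```text
dpos [ -1.   -1.9 -11.3] twist [ 0.021  0.032 -1.557]
z [ 0.  0. -1.] t 5.7333 pos [0.4956 0.0276 0.1687] yaw -75.64 zax [-0.034 -0.001 -0.999] q [-0.92  0.46  1.02  1.99 -0.46  0.98 -2.56] gap 1.001 F [ 0.2 -0.1 -1.3]
dpos [ -1.   -1.9 -11.3] twist [ 1.00e-03  4.70e-02 -2.69e+00]
z [ 0.  0. -1.] t 5.7333 pos [0.4956 0.0276 0.1687] yaw -75.64 zax [-0.034 -0.001 -0.999] q [-0.92  0.46  1.02  1.99 -0.46  0.98 -2.56] gap 1.001 F [ 0.2 -0.1 -1.3]
```

Call:
play_rows(moves=[{"delta_pos": [-1,-2,-11],"twist": [0.021,0.032,-1.557],"claw": -1},{"delta_pos": [-1,-2,-11],"twist": [0.021,0.032,-1.557],"claw": -1},{"delta_pos": [-1,-2,-11],"twist": [0.021,0.032,-1.557],"claw": -1},{"delta_pos": [-1,-2,-11],"twist": [0.021,0.032,-1.557],"claw": -1},{"delta_pos": [-1,-2,-11],"twist": [0.021,0.032,-1.557],"claw": -1},{"delta_pos": [-1,-2,-11],"twist": [0.021,0.032,-1.557],"claw": -1},{"delta_pos": [-1,-2,-11],"twist": [0.021,0.032,-1.557],"claw": -1},{"delta_pos": [-1,-2,-11],"twist": [0.021,0.032,-1.557],"claw": -1},{"delta_pos": [-1,-2,-11],"twist": [0.021,0.032,-1.557],"claw": -1},{"delta_pos": [-1,-2,-11],"twist": [0.021,0.032,-1.557],"claw": -1},{"delta_pos": [-1,-2,-11],"twist": [0.021,0.032,-1.557],"claw": -1},{"delta_pos": [-1,-2,-11],"twist": [0.021,0.032,-1.557],"claw": -1}])

```text
clock: 6.73
tool_pos: [0.4978, 0.0285, 0.1805]
orientation: [-0.002, 0.996, 0.092, 0.001]
contact_force: [0.2, -0.1, 0.0]
finger_gap: 0.995
grasp_force: 0.0
```

```bash
python3 go.py .4975 .029 .18 78.5
```

```text
dpos [-0.2 -0.5  0.5] twist [-0.003 -0.005 -1.185]
z [ 0.  0. -1.] t 6.7333 pos [0.4978 0.0285 0.1805] yaw 10.59 zax [ 0.001  0.005 -1.   ] q [-0.67  0.3   0.67  2.   -0.24  0.91 -1.26] gap 0.995 F [ 0.2 -0.1  0. ]
```

Call:
play_rows(moves=[{"delta_pos": [0,0,0],"twist": [0,-0.005,-1.185],"claw": -1},{"delta_pos": [0,0,0],"twist": [0,-0.005,-1.185],"claw": -1},{"delta_pos": [0,0,0],"twist": [0,-0.005,-1.185],"claw": -1},{"delta_pos": [0,0,0],"twist": [0,-0.005,-1.185],"claw": -1},{"delta_pos": [0,0,0],"twist": [0,-0.005,-1.185],"claw": -1},{"delta_pos": [0,0,0],"twist": [0,-0.005,-1.185],"claw": -1},{"delta_pos": [0,0,0],"twist": [0,-0.005,-1.185],"claw": -1},{"delta_pos": [0,0,0],"twist": [0,-0.005,-1.185],"claw": -1},{"delta_pos": [0,0,0],"twist": [0,-0.005,-1.185],"claw": -1},{"delta_pos": [0,0,0],"twist": [0,-0.005,-1.185],"claw": -1},{"delta_pos": [0,0,0],"twist": [0,-0.005,-1.185],"claw": -1}])

```text
clock: 7.65
tool_pos: [0.498, 0.0284, 0.1809]
orientation: [-0.001, 0.776, 0.631, -0.0]
contact_force: [0.1, 0.3, -1.1]
finger_gap: 0.999
grasp_force: 0.0
```

```bash
python3 look.py w3 bottle,pin,guard_edge,landing; python3 go.py .4975 .029 .033 78.5
```

```text
bottle 0.87 [98.0, 178.0] [0.3922, 0.1221]
bottle 0.71 [178.0, 318.0] [0.4954, 0.0294]
bottle 0.61 [255.0, 217.0] [0.3845, -0.0256]
guard_edge 0.93 [43.0, 341.0] [0.5288, 0.1222]
landing 0.56 [146.0, 330.0] [0.5117, 0.0549]
landing 0.27 [180.0, 317.0] [0.494, 0.0278]
7.65 [0.49799014 0.02837501 0.18093288] [-9.78450946e-04  7.76030663e-01  6.30694421e-01 -2.94612875e-05] [-0.49  0.27  0.44  1.99 -0.15  0.91 -0.18]
dpos [  0.9  -0.  147.3] twist [-0.003  0.    -0.011]
z [ 0.  0. -1.] t 7.9 pos [0.4977 0.028  0.1803] yaw 77.85 zax [-0.003  0.    -1.   ] q [-0.49  0.28  0.45  1.99 -0.15  0.91 -0.18] gap 0.996 F [-0.8  0.9  0.2]
```

View pics/w3.png

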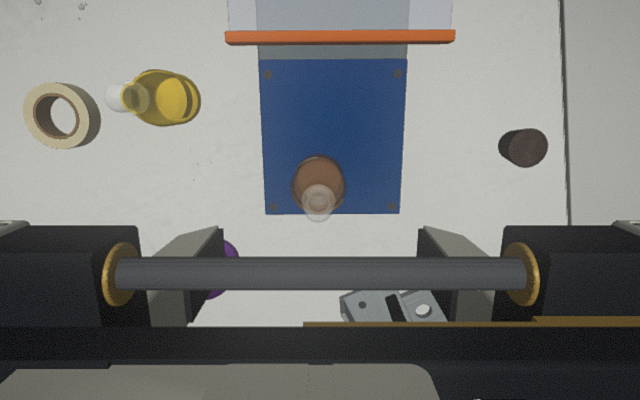

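The amber bottle is centred at (318, 183) between the fingers, with the guard's orange edge at row 37. The way down is clear, so I descend and grip.

Call:
play_rows(moves=[{"delta_pos": [1,-1,40],"twist": [0,0,0],"claw": -1},{"delta_pos": [1,-1,80],"twist": [0,0,0],"claw": -1},{"delta_pos": [1,-1,120],"twist": [0,0,0],"claw": -1},{"delta_pos": [1,-1,140],"twist": [0,0,0],"claw": -1},{"delta_pos": [1,-1,147],"twist": [0,0,0],"claw": -1},{"delta_pos": [1,-1,147],"twist": [0,0,0],"claw": 0},{"delta_pos": [1,-1,147],"twist": [0,0,0],"claw": 0.3},{"delta_pos": [1,-1,147],"twist": [0,0,0],"claw": 0.6},{"delta_pos": [1,-1,147],"twist": [0,0,0],"claw": 1},{"delta_pos": [1,-1,147],"twist": [0,0,0],"claw": 1},{"delta_pos": [1,-1,147],"twist": [0,0,0],"claw": 1},{"delta_pos": [1,-1,147],"twist": [0,0,0],"claw": 1}])

```text
clock: 8.9
tool_pos: [0.4968, 0.0295, 0.0337]
orientation: [-0.001, 0.778, 0.629, -0.001]
contact_force: [-0.1, -0.4, -0.0]
finger_gap: 0.54
grasp_force: 0.0
```

```bash
python3 go.py .498 .028 .12 78.5;python3 go.py .655 .12 .015 78.5
```

```text
dpos [ -1.3   1.3 -86.3] twist [-0.002  0.    -0.01 ]
z [ 0.  0. -1.] t 8.9 pos [0.4968 0.0295 0.0337] yaw 77.91 zax [-0.002  0.    -1.   ] q [-0.41  0.52  0.36  2.08 -0.31  0.6  -0.04] gap 0.54 F [-0.1 -0.4 -0. ]
dpos [121.6 135.8  18.4] twist [-0.002  0.    -0.01 ]
z [ 0.  0. -1.] t 8.9 pos [0.4968 0.0295 0.0337] yaw 77.91 zax [-0.002  0.    -1.   ] q [-0.41  0.52  0.36  2.08 -0.31  0.6  -0.04] gap 0.54 F [-0.1 -0.4 -0. ]
```

Call:
play_rows(moves=[{"delta_pos": [0,0,0],"twist": [0,0,0],"claw": 1},{"delta_pos": [0,0,0],"twist": [0,0,0],"claw": 1},{"delta_pos": [0,0,0],"twist": [0,0,0],"claw": 1},{"delta_pos": [0,0,0],"twist": [0,0,0],"claw": 1},{"delta_pos": [0,0,-10],"twist": [0,0,0],"claw": 1},{"delta_pos": [0,0,-30],"twist": [0,0,0],"claw": 1},{"delta_pos": [0,0,-50],"twist": [0,0,0],"claw": 1},{"delta_pos": [-5,30,-55],"twist": [0,0,0],"claw": 1},{"delta_pos": [-10,65,-55],"twist": [0,0,0],"claw": 1},{"delta_pos": [-15,100,-55],"twist": [0,0,0],"claw": 1},{"delta_pos": [-22,135,-55],"twist": [0,0,0],"claw": 1},{"delta_pos": [-25,155,-50],"twist": [0,0,0],"claw": 1}])

```text
clock: 9.9
tool_pos: [0.647, -0.03, 0.0843]
orientation: [0.001, 0.778, 0.628, -0.0]
contact_force: [0.6, -0.6, -0.5]
finger_gap: 0.481
grasp_force: 30.0
```

```bash
python3 go.py .645 -.028 .0125 78.5
```

```text
dpos [ 1.7 -2.5 71.8] twist [ 0.002  0.002 -0.012]
z [ 0.  0. -1.] t 9.9 pos [ 0.647  -0.03    0.0843] yaw 77.83 zax [ 0.001 -0.002 -1.   ] q [-0.27  0.65  0.39  1.68 -0.3   0.87  0.03] gap 0.481 F [ 0.6 -0.6 -0.5]
```

Call:
play_rows(moves=[{"delta_pos": [0,-1,0],"twist": [0,0,0],"claw": 1},{"delta_pos": [0,-1,30],"twist": [0,0,0],"claw": 1},{"delta_pos": [0,-1,50],"twist": [0,0,0],"claw": 1},{"delta_pos": [0,-1,62],"twist": [0,0,0],"claw": 1},{"delta_pos": [0,-1,68],"twist": [0,0,0],"claw": 1},{"delta_pos": [0,-1,71],"twist": [0,0,0],"claw": 1},{"delta_pos": [0,-1,71],"twist": [0,0,0],"claw": 1},{"delta_pos": [0,-1,71],"twist": [0,0,0],"claw": 1}])

```text
clock: 10.57
tool_pos: [0.6422, -0.0274, 0.0126]
orientation: [-0.001, 0.778, 0.629, -0.001]
contact_force: [0.5, 0.2, 0.4]
finger_gap: 0.477
grasp_force: 30.0
```

```bash
python3 go.py .645 -.028 .0125 78.5
```

```text
dpos [-0.   2.9  0. ] twist [-0.002  0.001 -0.01 ]
z [ 0.  0. -1.] t 10.5667 pos [ 0.6422 -0.0274  0.0126] yaw 77.9 zax [-0.002 -0.    -1.   ] q [-0.25  0.74  0.35  1.71 -0.35  0.75  0.06] gap 0.477 F [0.5 0.2 0.4]
```

Call:
play_rows(moves=[{"delta_pos": [0,0,0.8],"twist": [0,0,0],"claw": 1},{"delta_pos": [0,0,0.8],"twist": [0,0,0],"claw": 0.0},{"delta_pos": [0,0,0.8],"twist": [0,0,0],"claw": -0.2},{"delta_pos": [0,0,0.8],"twist": [0,0,0],"claw": -0.5},{"delta_pos": [0,0,0.8],"twist": [0,0,0],"claw": -0.5},{"delta_pos": [0,0,0.8],"twist": [0,0,0],"claw": -0.5},{"delta_pos": [0,0,0.8],"twist": [0,0,0],"claw": -0.5},{"delta_pos": [0,0,-10],"twist": [0,0,0],"claw": -0.5},{"delta_pos": [0,0,-40],"twist": [0,0,0],"claw": -0.5},{"delta_pos": [0,0,-80],"twist": [0,0,0],"claw": -0.5},{"delta_pos": [0,0,-120],"twist": [0,0,0],"claw": -0.5},{"delta_pos": [0,0,-160],"twist": [0,0,0],"claw": -0.5}])

```text
clock: 11.57
tool_pos: [0.6417, -0.0276, 0.1737]
orientation: [-0.001, 0.778, 0.628, -0.002]
contact_force: [1.1, 0.7, 0.4]
finger_gap: 0.747
grasp_force: 0.0
```

```bash
python3 go.py .545 -.145 .18 103.6; python3 look.py w4 bottle,plate,hole,handle,lip
```

```text
dpos [-135.1  -69.9   -5.8] twist [-0.004  0.    -0.449]
z [ 0.  0. -1.] t 11.5667 pos [ 0.6417 -0.0276  0.1737] yaw 77.87 zax [-0.004 -0.    -1.   ] q [-0.31  0.54  0.43  1.64 -0.25  1.02 -0.01] gap 0.747 F [1.1 0.7 0.4]
bottle 0.81 [175.0, 322.0] [0.6434, -0.0237]
bottle 0.74 [237.0, 60.0] [0.3914, -0.0308]
plate 0.91 [300.0, 260.0] [0.5513, -0.1459]
hole 0.97 [285.0, 276.0] [0.5712, -0.1322]
handle 0.85 [324.0, 251.0] [0.5493, -0.1458]
lip 0.84 [330.0, 211.0] [0.5001, -0.1572]
11.5667 [ 0.64173696 -0.02764468  0.1737443 ] [-0.00112862  0.77784985  0.62844706 -0.00162096] [-0.31  0.54  0.43  1.64 -0.25  1.02 -0.01]
```

Call:
play_rows(moves=[{"delta_pos": [-135,-70,-10],"twist": [0,0,-0.449],"claw": 0},{"delta_pos": [-135,-70,-10],"twist": [0,0,-0.449],"claw": 0.2},{"delta_pos": [-135,-70,-10],"twist": [0,0,-0.449],"claw": 0.2},{"delta_pos": [-135,-70,-10],"twist": [0,0,-0.449],"claw": 0.2},{"delta_pos": [-135,-70,-10],"twist": [0,0,-0.449],"claw": 0.2},{"delta_pos": [-135,-70,-10],"twist": [0,0,-0.449],"claw": 0.2},{"delta_pos": [-135,-70,-10],"twist": [0,0,-0.449],"claw": 0.2},{"delta_pos": [-135,-70,-10],"twist": [0,0,-0.449],"claw": 0.2},{"delta_pos": [-135,-70,-10],"twist": [0,0,-0.449],"claw": 0.2}])

```text
clock: 12.62
tool_pos: [0.546, -0.143, 0.181]
orientation: [-0.002, 0.617, 0.787, -0.001]
contact_force: [0.4, -0.5, -0.6]
finger_gap: 0.4
grasp_force: 0.0
```

```bash
python3 look.py w5 plate,hole,handle,lip; python3 go.py .548 -.143 .18 103.6
```

```text
plate 0.83 [172.0, 327.0] [0.5508, -0.1404]
plate 0.48 [178.0, 274.0] [0.5019, -0.1585]
hole 0.92 [175.0, 353.0] [0.5764, -0.1366]
handle 0.58 [184.0, 325.0] [0.5498, -0.1436]
lip 0.56 [180.0, 268.0] [0.4994, -0.1571]
12.6167 [ 0.5459515  -0.14299733  0.18102479] [-0.00200147  0.61733999  0.78669286 -0.0012922 ] [-0.09  0.39  0.38  1.83 -0.17  0.96  0.6 ]
dpos [0.6 2.6 1.6] twist [-0.004 -0.001  0.001]
z [ 0.  0. -1.] t 12.8667 pos [ 0.5457 -0.1442  0.1816] yaw 103.68 zax [-0.004 -0.    -1.   ] q [-0.09  0.38  0.38  1.83 -0.17  0.96  0.6 ] gap 0.397 F [-0.2 -0.7 -0.6]
```

View pics/w5.png

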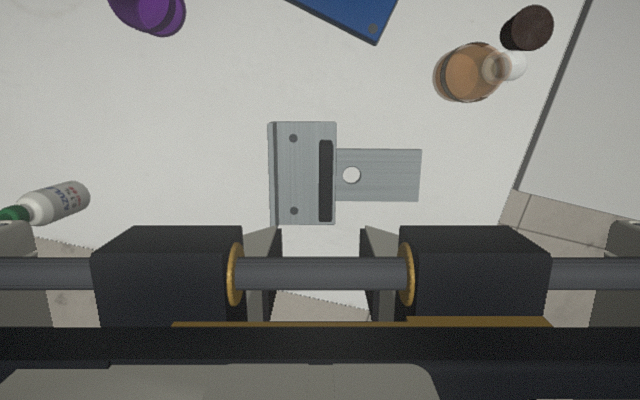

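The plate lies well centred, with its handle bar at (326, 181) and hole at (352, 175). It is turned about 1.3° clockwise from the tool.

```bash
python3 - <<'E'
from h import *
c=cam("wrist")
print("handle",atz(c,181,326,.046)[:2],"hole",atz(c,175,352,.008)[:2])
P=[atz(c,*p,.008)[:2] for p in((148,338),(150,421),(199,338),(202,418))]
for a,b in((0,1),(2,3)): d=P[b]-P[a];print(np.degrees(np.arctan2(d[1],d[0])))
d=P[2]-P[0];print(np.degrees(np.arctan2(d[1],d[0]))+90)
E
python3 go.py .549 -.143 .022 12.5; python3 go.py .549 -.143 .022 102.4
```

```text
handle [ 0.54905448 -0.14079696] hole [ 0.57410818 -0.13728258]
12.35643840970043
11.542246391271837
14.423587223450099
dpos [  0.2   4.1 159.6] twist [-0.004  0.002  1.591]
z [ 0.  0. -1.] t 12.8667 pos [ 0.5457 -0.1442  0.1816] yaw 103.68 zax [-0.004 -0.    -1.   ] q [-0.09  0.38  0.38  1.83 -0.17  0.96  0.6 ] gap 0.397 F [-0.2 -0.7 -0.6]
dpos [  0.2   4.1 159.6] twist [-0.004 -0.001  0.022]
z [ 0.  0. -1.] t 12.8667 pos [ 0.5457 -0.1442  0.1816] yaw 103.68 zax [-0.004 -0.    -1.   ] q [-0.09  0.38  0.38  1.83 -0.17  0.96  0.6 ] gap 0.397 F [-0.2 -0.7 -0.6]
```

Call:
play_rows(moves=[{"delta_pos": [1,4,40],"twist": [0,0,0.02],"claw": 0.2},{"delta_pos": [1,4,80],"twist": [0,0,0.02],"claw": 0.2},{"delta_pos": [1,4,115],"twist": [0,0,0.02],"claw": 0.2},{"delta_pos": [1,4,135],"twist": [0,0,0.02],"claw": 0.2},{"delta_pos": [1,4,150],"twist": [0,0,0.02],"claw": 0.2},{"delta_pos": [1,4,159],"twist": [0,0,0.02],"claw": 0.2},{"delta_pos": [1,4,159],"twist": [0,0,0.02],"claw": 0.2},{"delta_pos": [1,4,159],"twist": [0,0,0.02],"claw": 0.6},{"delta_pos": [1,4,159],"twist": [0,0,0.02],"claw": 1},{"delta_pos": [1,4,159],"twist": [0,0,0.02],"claw": 1},{"delta_pos": [1,4,159],"twist": [0,0,0.02],"claw": 1},{"delta_pos": [1,4,159],"twist": [0,0,0.02],"claw": 1}])

```text
clock: 13.87
tool_pos: [0.5495, -0.1429, 0.024]
orientation: [-0.0, 0.626, 0.78, -0.001]
contact_force: [-0.4, -0.0, 3.1]
finger_gap: 0.125
grasp_force: 30.0
```

Call:
play_rows(moves=[{"delta_pos": [0,0,0],"twist": [0,0,0],"claw": 1},{"delta_pos": [0,0,0],"twist": [0,0,0],"claw": 1},{"delta_pos": [0,0,-10],"twist": [0,0,0],"claw": 1},{"delta_pos": [0,0,-30],"twist": [0,0,0],"claw": 1},{"delta_pos": [0,0,-60],"twist": [0,0,0],"claw": 1},{"delta_pos": [0,0,-90],"twist": [0,0,0],"claw": 1},{"delta_pos": [0,0,-90],"twist": [0,0,0],"claw": 1}])

```text
clock: 14.45
tool_pos: [0.5522, -0.144, 0.1184]
orientation: [0.002, 0.626, 0.78, 0.001]
contact_force: [2.0, 0.3, -2.7]
finger_gap: 0.127
grasp_force: 30.0
```

```bash
python3 go.py .507 .017 .12 168.5
```

```text
dpos [166.9  -9.5  -2. ] twist [ 0.002  0.005 -1.153]
z [ 0.  0. -1.] t 14.45 pos [ 0.5522 -0.144   0.1184] yaw 102.44 zax [ 0.005 -0.001 -1.   ] q [-0.07  0.47  0.36  1.87 -0.22  0.83  0.61] gap 0.127 F [ 2.   0.3 -2.7]
```

Call:
play_rows(moves=[{"delta_pos": [0,0,-40],"twist": [0,0,0],"claw": 1},{"delta_pos": [14,-1,-45],"twist": [0,0,-0.11],"claw": 1},{"delta_pos": [28,-2,-45],"twist": [0,0,-0.22],"claw": 1},{"delta_pos": [42,-3,-45],"twist": [0,0,-0.33],"claw": 1},{"delta_pos": [56,-4,-45],"twist": [0,0,-0.44],"claw": 1},{"delta_pos": [70,-5,-45],"twist": [0,0,-0.55],"claw": 1},{"delta_pos": [84,-5,-45],"twist": [0,0,-0.66],"claw": 1},{"delta_pos": [98,-6,-45],"twist": [0,0,-0.77],"claw": 1},{"delta_pos": [112,-7,-45],"twist": [0,0,-0.88],"claw": 1},{"delta_pos": [126,-8,-45],"twist": [0,0,-0.99],"claw": 1},{"delta_pos": [140,-9,-45],"twist": [0,0,-1.1],"claw": 1},{"delta_pos": [145,-9,-45],"twist": [0,0,-1.153],"claw": 1}])

```text
clock: 15.45
tool_pos: [0.507, -0.0008, 0.1571]
orientation: [-0.003, 0.096, 0.995, 0.0]
contact_force: [0.3, 1.3, -2.9]
finger_gap: 0.125
grasp_force: 30.0
```

```bash
python3 go.py .5066 .0165 .15 168.5; python3 look.py w6 landing,guard_edge,pin,hole
```

```text
dpos [ 3.6 16.9  7.1] twist [-0.    -0.006  0.009]
z [ 0.  0. -1.] t 15.45 pos [ 0.507  -0.0008  0.1571] yaw 168.99 zax [-0.006  0.001 -1.   ] q [-0.13  0.31  0.1   1.98 -0.04  0.86  1.36] gap 0.125 F [ 0.3  1.3 -2.9]
landing 0.74 [179.0, 388.0] [0.5128, 0.0567]
guard_edge 0.88 [220.0, 549.0] [0.5265, 0.1235]
hole 0.9 [227.0, 365.0] [0.5592, 0.0319]
15.45 [ 0.50697555 -0.000789    0.15708283] [-3.22450296e-03  9.59125225e-02  9.95384521e-01  2.12452413e-04] [-0.13  0.31  0.1   1.98 -0.04  0.86  1.36]
```

View pics/w6.png

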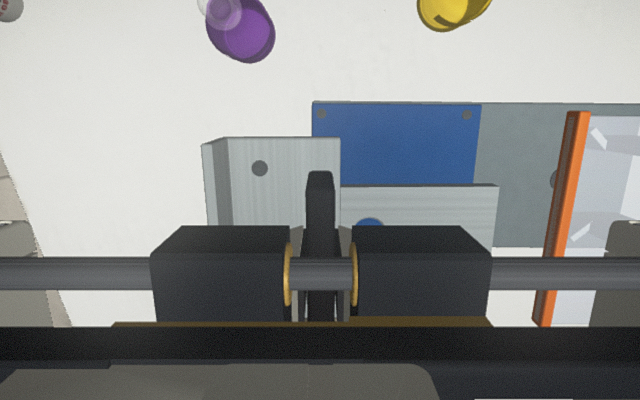

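The view shows the plate held level over the landing, with the tongue edge at row 186 parallel to the landing edge at row 102. I check the angle and sideways offset by numbers.

```bash
python3 - <<'E'
from h import *
c=cam("wrist"); pin=np.array([.5456,.2075]); a=np.radians(78.5); d=np.array([np.cos(a),np.sin(a)]); n=np.array([-d[1],d[0]])
def D(r,cc,z): w=atz(c,r,cc,z)[:2]-pin; return np.round([1000*w@d,1000*w@n],1)
s=manip.read_state(); zt=s["tool_pos"][2]-.0235+.008
im=cv2.imread("pics/w6.png"); g=cv2.cvtColor(im,cv2.COLOR_BGR2GRAY).astype(float)
hue=cv2.cvtColor(im,cv2.COLOR_BGR2HSV)
for col in(350,400,450,470):
    k=95+np.argmax(np.abs(np.diff(cv2.GaussianBlur(g,(5,5),0)[95:112,col])))
    b=170+np.argmax(np.abs(np.diff(hue[170:200,col,1].astype(float)))) 
    print(col,"landing",k,D(k+.5,col,.022),"tongue",b,D(b+.5,col,zt))
print("tip",D(200,498,zt),"tcp",1000*(s["tool_pos"][:2]-pin)@d,1000*(s["tool_pos"][:2]-pin)@n)
E
```

```text
350 landing 100 [-190.9   63. ] tongue 183 [-199.6   21.9]
400 landing 100 [-150.9   62.9] tongue 183 [-174.6   21.9]
450 landing 101 [-110.9   62.1] tongue 183 [-149.6   21.9]
470 landing 101 [-94.9  62.1] tongue 182 [-139.6   22.4]
tip [-124.5   13.3] tcp -214.66918140101626 -5.887903204852282
```

Call:
play_rows(moves=[{"delta_pos": [3,10,20],"twist": [0,-0.006,0.009],"claw": 1},{"delta_pos": [3,20,50],"twist": [0,-0.006,0.009],"claw": 1},{"delta_pos": [3,20,80],"twist": [0,-0.006,0.009],"claw": 1},{"delta_pos": [3,20,98],"twist": [0,-0.006,0.009],"claw": 1},{"delta_pos": [3,20,104],"twist": [0,-0.006,0.009],"claw": 1},{"delta_pos": [3,20,107],"twist": [0,-0.006,0.009],"claw": 1},{"delta_pos": [3,20,107],"twist": [0,-0.006,0.009],"claw": 1},{"delta_pos": [3,20,107],"twist": [0,-0.006,0.009],"claw": 1}])

```text
clock: 16.37
tool_pos: [0.5107, 0.0167, 0.052]
orientation: [0.002, 0.105, 0.994, -0.0]
contact_force: [-1.5, -0.1, -2.8]
finger_gap: 0.129
grasp_force: 30.0
```

```bash
python3 go.py .5095 .0158 .046 168.5
```

```text
dpos [ 1.  -1.1  6. ] twist [-0.     0.004 -0.009]
z [ 0.  0. -1.] t 16.3667 pos [0.5107 0.0167 0.052 ] yaw 167.96 zax [ 0.004 -0.001 -1.   ] q [-0.15  0.48  0.08  2.04 -0.06  0.62  1.33] gap 0.129 F [-1.5 -0.1 -2.8]
```

Call:
play_rows(moves=[{"delta_pos": [1,-1,2],"twist": [0,0,-0.004],"claw": 1},{"delta_pos": [1,-1,4],"twist": [0,0,-0.004],"claw": 1},{"delta_pos": [1,-1,5.5],"twist": [0,0,-0.004],"claw": 1},{"delta_pos": [1,-1,5.5],"twist": [0,0,-0.004],"claw": 1}])

```text
clock: 16.7
tool_pos: [0.5089, 0.0162, 0.0459]
orientation: [0.002, 0.102, 0.995, -0.0]
contact_force: [0.7, -0.2, -1.0]
finger_gap: 0.129
grasp_force: 30.0
```

Call:
play_rows(moves=[{"delta_pos": [0,0,0.5],"twist": [0,0,0],"claw": 1},{"delta_pos": [0,0,0.5],"twist": [0,0,0],"claw": 0.5},{"delta_pos": [0,0,0.5],"twist": [0,0,0],"claw": 0.2},{"delta_pos": [0,0,0.5],"twist": [0,0,0],"claw": 0.2},{"delta_pos": [0,0,0.5],"twist": [0,0,0],"claw": 0.2},{"delta_pos": [0,0,-8],"twist": [0,0,0],"claw": 0.2},{"delta_pos": [0,0,-25],"twist": [0,0,0],"claw": 0.2},{"delta_pos": [0,0,-60],"twist": [0,0,0],"claw": 0.2},{"delta_pos": [0,-20,-100],"twist": [0,0,0],"claw": 0.2},{"delta_pos": [0,-50,-130],"twist": [0,0,0],"claw": 0.5},{"delta_pos": [0,-80,-130],"twist": [0,0,0],"claw": 1},{"delta_pos": [0,-90,-130],"twist": [0,0,0],"claw": 1}])

```text
clock: 17.7
tool_pos: [0.4906, -0.0769, 0.1789]
orientation: [0.004, 0.105, 0.994, -0.001]
contact_force: [-0.1, -1.0, -1.3]
finger_gap: 0.227
grasp_force: 0.0
```

```bash
python3 look.py w7 landing,guard_edge,hole,handle,lip,plate; python3 go.py .485 -.09 .18 78.5
```

```text
landing 0.81 [171.0, 472.0] [0.5131, 0.0574]
hole 0.96 [173.0, 454.0] [0.5177, 0.0483]
handle 0.75 [187.0, 439.0] [0.5159, 0.0216]
lip 0.58 [180.0, 372.0] [0.5035, -0.0314]
plate 0.62 [179.0, 429.0] [0.519, 0.0241]
17.7 [ 0.49058075 -0.07687765  0.17890975] [ 0.0040899   0.10469694  0.99449473 -0.00143173] [-0.03  0.25  0.14  2.   -0.04  0.89  1.5 ]
dpos [  0.4 -20.6  -5.2] twist [0.000e+00 1.000e-03 1.569e+00]
z [ 0.  0. -1.] t 18.05 pos [ 0.4896 -0.0699  0.1748] yaw 168.4 zax [ 0.001 -0.001 -1.   ] q [-0.03  0.26  0.14  2.   -0.04  0.89  1.5 ] gap 0.005 F [ 0.7 -0.3  0.3]
```

View pics/w7.png

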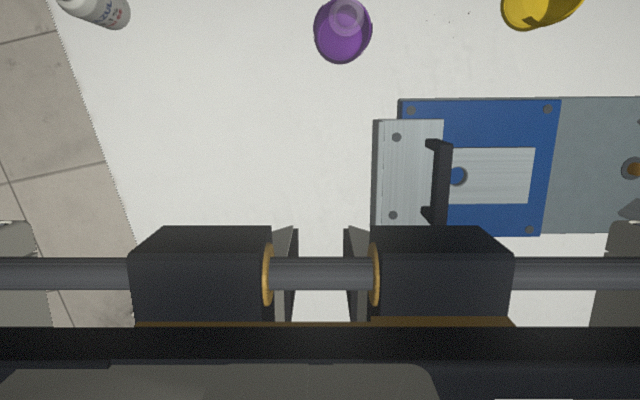

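The plate lies flat on the landing: tongue at rows 147–204, cols 450–533, lip at col 376, and the brass pin at (635, 168). I check the plate's angle and offset relative to the landing.

```bash
python3 - <<'E'
from h import *
st=dict(tool_pos=[0.49058075,-0.07687765,0.17890975],orientation=[0.0040899,0.10469694,0.99449473,-0.00143173]); c=cam("wrist",st)
pin=np.array([.5456,.2075]); a=np.radians(78.5); d=np.array([np.cos(a),np.sin(a)]); n=np.array([-d[1],d[0]])
def D(r,cc,z): w=atz(c,r,cc,z)[:2]-pin; return np.round([1000*w@d,1000*w@n],1)
im=cv2.imread("pics/w7.png"); S=cv2.GaussianBlur(cv2.cvtColor(im,cv2.COLOR_BGR2HSV),(3,3),0)[:,:,1].astype(float)
def e(col,r0,r1): return r0+np.argmax(np.abs(np.diff(S[r0:r1,col])))+.5
for col in(460,480,500,525): print(col,"L",D(e(col,90,106),col,.022),"t1",D(e(col,138,156),col,.030),"t2",D(e(col,196,212),col,.030))
for col in(525,538): print("L2",D(e(col,226,244),col,.022))
def ec(row,c0,c1): return c0+np.argmax(np.abs(np.diff(S[row,c0:c1])))+.5
for row in(160,175,190): print("tip",D(row,ec(row,522,545),.03))
for row in(110,130,215,220): print("Lfront",D(row,ec(row,538,572),.022))
E
```

```text
460 L [-169.9   64.1] t1 [-169.3   25. ] t2 [-164.5  -26.2]
480 L [-152.9   63.9] t1 [-152.1   24.9] t2 [-146.6  -26.4]
500 L [-135.8   63.8] t1 [-134.9   24.7] t2 [-128.7  -26.5]
525 L [-114.5   63.6] t1 [-113.4   24.5] t2 [-106.2  -26.7]
L2 [-96.9 -61.7]
L2 [-84.8 -60.8]
tip [-104.4   12.7]
tip [-104.2   -0.6]
tip [-104.   -14.2]
Lfront [-98.2  54.8]
Lfront [-83.4  37.6]
Lfront [-82.7 -40.4]
Lfront [-82.9 -45.3]
```

Relative to the dock, the plate is about 2 mm to the right with no measurable angle error, so it is ready to push. I turn the tool and spread the fingers to 46 mm. The first stretch goes with the tool upright, which clears the purple and amber bottles; the tilt comes later.

Call:
play_rows(moves=[{"delta_pos": [-12,8,0],"twist": [0,0,1.57],"claw": 0},{"delta_pos": [-12,8,0],"twist": [0,0,1.57],"claw": 0},{"delta_pos": [-12,8,0],"twist": [0,0,1.57],"claw": 0},{"delta_pos": [-12,8,0],"twist": [0,0,1.57],"claw": 0},{"delta_pos": [-12,8,0],"twist": [0,0,1.57],"claw": 0},{"delta_pos": [-12,8,0],"twist": [0,0,1.57],"claw": 0},{"delta_pos": [-12,8,0],"twist": [0,0,1.57],"claw": 0},{"delta_pos": [-12,8,0],"twist": [0,0,1.57],"claw": 0},{"delta_pos": [-12,8,0],"twist": [0,0,1.57],"claw": 0},{"delta_pos": [-12,8,0],"twist": [0,0,1.57],"claw": 0},{"delta_pos": [-12,8,0],"twist": [0,0,1.57],"claw": 0},{"delta_pos": [-12,8,0],"twist": [0,0,1.57],"claw": 0}])

```text
clock: 19.05
tool_pos: [0.503, -0.0648, 0.1749]
orientation: [0.001, 0.754, 0.657, -0.0]
contact_force: [0.8, -0.9, -0.6]
finger_gap: 0.5
grasp_force: 0.0
```

```bash
python3 go.py .5026 -.0644 .030 78.5
```

```text
dpos [  0.4  -0.6 144.9] twist [0.001 0.001 0.063]
z [ 0.  0. -1.] t 19.05 pos [ 0.503  -0.0648  0.1749] yaw 82.1 zax [ 0.001 -0.001 -1.   ] q [-0.26  0.29  0.39  1.98 -0.14  0.9   0.07] gap 0.5 F [ 0.8 -0.9 -0.6]
```

Call:
play_rows(moves=[{"delta_pos": [0,-1,40],"twist": [0,0,0.063],"claw": 0},{"delta_pos": [0,-1,80],"twist": [0,0,0.063],"claw": 0},{"delta_pos": [0,-1,115],"twist": [0,0,0.063],"claw": 0},{"delta_pos": [0,-1,135],"twist": [0,0,0.063],"claw": 0},{"delta_pos": [0,-1,144],"twist": [0,0,0.063],"claw": 0},{"delta_pos": [0,-1,144],"twist": [0,0,0.063],"claw": 0},{"delta_pos": [0,-1,144],"twist": [0,0,0.063],"claw": 0}])

```text
clock: 19.63
tool_pos: [0.5027, -0.0659, 0.0316]
orientation: [0.001, 0.773, 0.634, 0.0]
contact_force: [0.2, 1.1, 0.5]
finger_gap: 0.499
grasp_force: 0.0
```

```bash
python3 go.py .5284 .0630 .030 78.5
```

```text
dpos [131.4   0.    1.5] twist [0.002 0.001 0.004]
z [ 0.  0. -1.] t 19.6333 pos [ 0.5027 -0.0659  0.0316] yaw 78.75 zax [ 0.002 -0.001 -1.   ] q [-0.18  0.53  0.32  2.06 -0.28  0.59  0.13] gap 0.499 F [0.2 1.1 0.5]
```

Call:
play_rows(moves=[{"delta_pos": [10,0,0],"twist": [0,0,0.004],"claw": 0},{"delta_pos": [18,0,0],"twist": [0,0,0.004],"claw": 0},{"delta_pos": [26,0,0],"twist": [0,0,0.004],"claw": 0},{"delta_pos": [35,0,0],"twist": [0,0,0.004],"claw": 0},{"delta_pos": [45,0,0],"twist": [0,0,0.004],"claw": 0},{"delta_pos": [56,0,0],"twist": [0,0,0.004],"claw": 0},{"delta_pos": [68,0,0],"twist": [0,0,0.004],"claw": 0},{"delta_pos": [80,0,0],"twist": [0,0,0.004],"claw": 0},{"delta_pos": [92,0,0],"twist": [0,0,0.004],"claw": 0},{"delta_pos": [104,0,0],"twist": [0,0,0.004],"claw": 0},{"delta_pos": [115,0,0],"twist": [0,0,0.004],"claw": 0},{"delta_pos": [124,0,0],"twist": [0,0,0.004],"claw": 0}])

```text
clock: 20.63
tool_pos: [0.5276, 0.0557, 0.0327]
orientation: [0.002, 0.774, 0.633, 0.001]
contact_force: [-1.2, -5.4, 4.8]
finger_gap: 0.5
grasp_force: 2.8
```

```bash
python3 look.py w8 hole,lip,handle,pin; python3 go.py .5255 .0483 .035 78.5 45; python3 - <<'E'
from h import *
# approach pose for tilt start & end in dock coords
s=manip.read_state(); pin=np.array([.5456,.2075]); a=np.radians(78.5); d=np.array([np.cos(a),np.sin(a)]); n=np.array([-d[1],d[0]])
w=s["tool_pos"][:2]-pin; print("dock",1000*w@d,1000*w@n,s["clock"])
im=vision.read_camera("scene"); cv2.imwrite("pics/s8.png",np.hstack([cv2.resize(im[130:270,240:400],(400,350),interpolation=2),cv2.resize(cv2.imread("pics/w8.png"),(400,350))]))
E
```

```text
lip 0.85 [232.0, 294.0] [0.5147, 0.0609]
handle 0.64 [124.0, 288.0] [0.5256, 0.1155]
20.6333 [0.52763842 0.0556785  0.03267996] [0.00200825 0.77444354 0.63263905 0.00100576] [-0.42  0.56  0.32  2.   -0.29  0.62 -0.11]
dpos [-7.9  0.4 -3.4] twist [0.002 0.785 0.001]
z [ 0.14  0.69 -0.71] t 20.8833 pos [0.5267 0.0561 0.0316] yaw 78.52 zax [ 0.002 -0.001 -1.   ] q [-0.41  0.56  0.32  2.   -0.29  0.62 -0.11] gap 0.496 F [-0.6 -0.3 -0.2]
dock -152.14630455226268 -11.633137721341722 20.8833
```

View pics/s8.png

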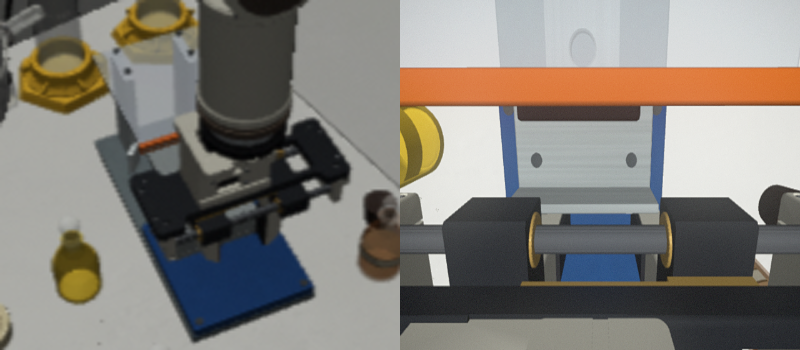

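The wrist half shows the plate straight between the landing's edges, with its handle now at the guard edge. The scene half shows the gripper clear of the guard and the bottles. I back off a little and tilt 45°.

Call:
play_rows(moves=[{"delta_pos": [-10,0,-4],"twist": [0,0.06,0],"claw": 0},{"delta_pos": [-12,0,-5],"twist": [0,0.17,0],"claw": 0},{"delta_pos": [-12,0,-5],"twist": [0,0.28,0],"claw": 0},{"delta_pos": [-12,0,-5],"twist": [0,0.39,0],"claw": 0},{"delta_pos": [-12,0,-5],"twist": [0,0.5,0],"claw": 0},{"delta_pos": [-12,0,-5],"twist": [0,0.61,0],"claw": 0},{"delta_pos": [-12,0,-5],"twist": [0,0.72,0],"claw": 0},{"delta_pos": [-12,0,-4],"twist": [0,0.785,0],"claw": 0},{"delta_pos": [-12,0,-4],"twist": [0,0.785,0],"claw": 0}])

```text
clock: 21.68
tool_pos: [0.5233, 0.0385, 0.0327]
orientation: [-0.241, 0.719, 0.581, 0.297]
contact_force: [-0.2, -0.1, -0.7]
finger_gap: 0.498
grasp_force: 0.0
```

```bash
cat > dk.py <<'E'
from h import *
import sys,subprocess
pin=np.array([.5456,.2075]); a=np.radians(78.5); d=np.array([np.cos(a),np.sin(a)]); n=np.array([-d[1],d[0]])
w=manip.read_state()["tool_pos"][:2]-pin; print("dock",np.round([1000*w@d,1000*w@n],1))
p=pin+float(sys.argv[1])/1000*d+float(sys.argv[2])/1000*n
sys.argv=["go",str(p[0]),str(p[1]),sys.argv[3],"78.5",sys.argv[4]]; exec(open("go.py").read())
E
python3 dk.py -162 -12 .032 45; python3 dk.py -95 -12 .032 45|grep dpos
```

```text
dock [-170.   -11.9]
dpos [5.2 0.  6.2] twist [ 0.006  0.    -0.008]
z [ 0.14  0.69 -0.71] t 21.6833 pos [0.5233 0.0385 0.0327] yaw 77.83 zax [ 0.147  0.692 -0.707] q [ 0.55  0.74 -0.22  2.02 -0.94  0.81  0.97] gap 0.498 F [-0.2 -0.1 -0.7]
dpos [52.5 -0.6 53.5] twist [ 0.006  0.    -0.008]
```

Call:
play_rows(moves=[{"delta_pos": [4,0,4.5],"twist": [0,0,-0.006],"claw": 0},{"delta_pos": [9,0,9.5],"twist": [0,0,-0.006],"claw": 0},{"delta_pos": [14,0,14.5],"twist": [0,0,-0.006],"claw": 0},{"delta_pos": [19,0,19.5],"twist": [0,0,-0.006],"claw": 0},{"delta_pos": [24,0,24.5],"twist": [0,0,-0.006],"claw": 0},{"delta_pos": [29,0,29.5],"twist": [0,0,-0.006],"claw": 0},{"delta_pos": [34,0,34.5],"twist": [0,0,-0.006],"claw": 0},{"delta_pos": [39,0,39.5],"twist": [0,0,-0.006],"claw": 0},{"delta_pos": [44,0,44.5],"twist": [0,0,-0.006],"claw": 0},{"delta_pos": [48,0,48.5],"twist": [0,0,-0.006],"claw": 0},{"delta_pos": [52,0,52.5],"twist": [0,0,-0.006],"claw": 0},{"delta_pos": [52,0,52.5],"twist": [0,0,-0.006],"claw": 0}])

```text
clock: 22.68
tool_pos: [0.5389, 0.1178, 0.0353]
orientation: [-0.241, 0.713, 0.588, 0.297]
contact_force: [0.0, -0.2, -1.6]
finger_gap: 0.502
grasp_force: 0.6
```

```bash
python3 dk.py -82 -12 .032 45; python3 look.py w9 hole,lip,handle,pin
```

```text
dock [-89.2 -11.4]
dpos [2.8 0.7 7.4] twist [0.001 0.    0.009]
z [ 0.14  0.69 -0.71] t 22.6833 pos [0.5389 0.1178 0.0353] yaw 79.21 zax [ 0.142  0.693 -0.707] q [ 0.46  0.73 -0.29  2.04 -1.02  0.71  0.95] gap 0.502 F [ 0.  -0.2 -1.6]
hole 0.95 [132.0, 303.0] [0.5466, 0.2196]
lip 0.74 [228.0, 297.0] [0.5296, 0.1371]
handle 0.84 [123.0, 296.0] [0.5392, 0.1928]
22.6833 [0.53894817 0.11779383 0.03530097] [-0.24051467  0.7130079   0.58759603  0.29749509] [ 0.46  0.73 -0.29  2.04 -1.02  0.71  0.95]
```

View pics/w9.png

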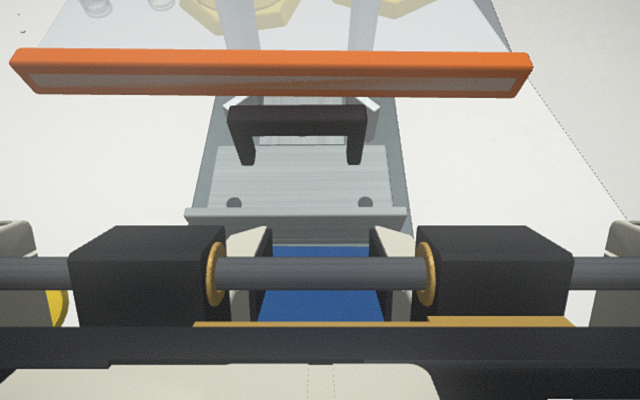

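The plate is straight between the cheeks, with its lip (row 212) just past the landing's front edge and the handle under the guard. I push on slowly.

Call:
play_rows(moves=[{"delta_pos": [-1.5,0,2],"twist": [0,0,0.005],"claw": 0},{"delta_pos": [-0.5,0,4],"twist": [0,0,0.005],"claw": 0},{"delta_pos": [0.5,0,5.5],"twist": [0,0,0.005],"claw": 0},{"delta_pos": [1.5,0,6.5],"twist": [0,0,0.005],"claw": 0},{"delta_pos": [2,0,7.5],"twist": [0,0,0.005],"claw": 0},{"delta_pos": [2.5,0,8.5],"twist": [0,0,0.005],"claw": 0},{"delta_pos": [3.5,0,9.5],"twist": [0,0,0.005],"claw": 0},{"delta_pos": [3.5,0,9.5],"twist": [0,0,0.005],"claw": 0}])

```text
clock: 23.6
tool_pos: [0.5413, 0.1244, 0.0309]
orientation: [-0.24, 0.715, 0.585, 0.297]
contact_force: [-1.1, -4.3, 1.8]
finger_gap: 0.5
grasp_force: 1.9
```

```bash
python3 dk.py -80 -12 .032 45; python3 look.py w10 hole,lip,handle,pin
```

```text
dock [-82.3 -12.3]
dpos [ 2.4 -0.3  0.8] twist [0.003 0.002 0.002]
z [ 0.14  0.69 -0.71] t 23.6 pos [0.5413 0.1244 0.0309] yaw 78.69 zax [ 0.144  0.691 -0.708] q [ 0.45  0.74 -0.3   2.04 -1.04  0.69  0.95] gap 0.5 F [-1.1 -4.3  1.8]
hole 0.74 [138.0, 302.0] [0.5468, 0.2167]
lip 0.76 [236.0, 296.0] [0.5306, 0.137]
handle 0.94 [130.0, 298.0] [0.5416, 0.1899]
23.6 [0.54128562 0.12437525 0.03085475] [-0.24025112  0.71537143  0.58510977  0.29693379] [ 0.45  0.74 -0.3   2.04 -1.04  0.69  0.95]
```

Call:
play_rows(moves=[{"delta_pos": [0.7,0,0.7],"twist": [0,0,0],"claw": 0},{"delta_pos": [1.4,0,1.4],"twist": [0,0,0],"claw": 0},{"delta_pos": [2.1,0,2.1],"twist": [0,0,0],"claw": 0},{"delta_pos": [2.8,0,2.8],"twist": [0,0,0],"claw": 0},{"delta_pos": [2.8,0,2.8],"twist": [0,0,0],"claw": 0}])

```text
clock: 24.27
tool_pos: [0.5421, 0.1281, 0.0307]
orientation: [-0.24, 0.715, 0.585, 0.297]
contact_force: [-1.8, -6.8, 4.5]
finger_gap: 0.503
grasp_force: 3.3
```

```bash
python3 dk.py -80 -12 .032 45; python3 look.py w11 hole,lip,handle,pin; python3 - <<'E'
from h import *
w=cv2.imread("pics/w11.png"); s=vision.read_camera("side")
cv2.imwrite("pics/c11.png",np.hstack([cv2.resize(w[40:260,140:460],(440,303),interpolation=2),cv2.resize(s[170:270,280:400],(360,303),interpolation=2)]))
E
```

```text
dock [-78.5 -12.4]
dpos [-0.2 -0.4 -1.9] twist [0.003 0.002 0.002]
z [ 0.14  0.69 -0.71] t 24.2667 pos [0.5421 0.1281 0.0307] yaw 78.68 zax [ 0.144  0.691 -0.708] q [ 0.44  0.74 -0.3   2.04 -1.04  0.69  0.94] gap 0.503 F [-1.8 -6.8  4.5]
hole 0.76 [139.0, 302.0] [0.5475, 0.2197]
lip 0.86 [233.0, 299.0] [0.5332, 0.1425]
24.2667 [0.54207613 0.12808878 0.03073721] [-0.24016353  0.71544801  0.5850939   0.29685138] [ 0.44  0.74 -0.3   2.04 -1.04  0.69  0.94]
```

View pics/c11.png

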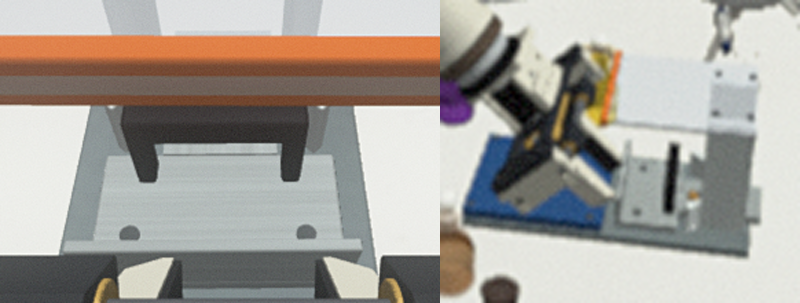

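The view shows the lip square behind the handle and the plate between the cheeks. The push force is still low at about 7 N, so I push on in small steps and watch for a stop.

Call:
play_rows(moves=[{"delta_pos": [0.5,0,0.5],"twist": [0,0,0],"claw": 0},{"delta_pos": [1,0,1],"twist": [0,0,0],"claw": 0},{"delta_pos": [1.5,0,1.5],"twist": [0,0,0],"claw": 0},{"delta_pos": [1.5,0,1.5],"twist": [0,0,0],"claw": 0}])

```text
clock: 24.9
tool_pos: [0.5423, 0.1285, 0.0305]
orientation: [-0.24, 0.716, 0.585, 0.297]
contact_force: [-5.0, -12.9, 9.6]
finger_gap: 0.499
grasp_force: 6.6
```

```bash
python3 dk.py -80 -12 .032 45|head -1; python3 - <<'E'
from h import *
s=vision.read_camera("side")
for q in("hole","pin","handle","lip","plate"):
    print(q,[(round(m["conf"],2),np.round(m["location"],1).tolist(),np.round(atz(cam("side"),*m["location"],{"handle":.05,"lip":.03,"pin":.0212}.get(q,.01))[:2],3).tolist()) for m in models.mark_of(q,"side")[:2]])
c=cam("side")
for z in(.01,.018,.0212): print("pin proj",proj(c,[.5456,.2075,z]))
cv2.imwrite("pics/c12.png",cv2.resize(s[200:260,320:400],(800,600),interpolation=2))
E
```

```text
dock [-78.1 -12.5]
hole [(0.94, [236.7, 366.1], [0.547, 0.215]), (0.71, [271.1, 301.1], [0.684, 0.023])]
pin [(0.78, [233.0, 362.0], [0.543, 0.203])]
handle [(0.97, [223.9, 357.5], [0.536, 0.188])]
lip [(0.56, [227.1, 341.7], [0.524, 0.143]), (0.2, [200.0, 226.7], [0.366, -0.225])]
plate [(0.75, [234.9, 355.5], [0.537, 0.185]), (0.47, [234.5, 363.6], [0.536, 0.209])]
pin proj (np.float64(236.53048659682017), np.float64(363.4477295481801))
pin proj (np.float64(234.42751437357774), np.float64(363.64120847660183))
pin proj (np.float64(233.58160143940233), np.float64(363.71903467241816))
```

View pics/c12.png

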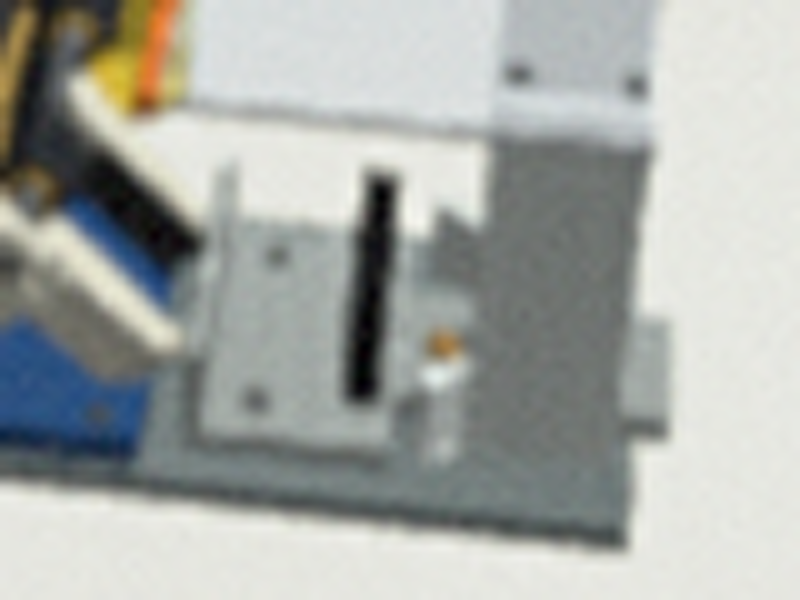

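The side crop shows the brass pin inside the hole at crop (443, 345) and the tongue tip out past the cheeks. The force doubled with only 0.4 mm of travel, so the plate is against its stop. I back off.

Call:
play_rows(moves=[{"delta_pos": [-3,0,-3],"twist": [0,0,0],"claw": 0},{"delta_pos": [-10,0,-10],"twist": [0,0,0],"claw": 0},{"delta_pos": [-20,0,-20],"twist": [0,0,0],"claw": 0},{"delta_pos": [-20,0,-45],"twist": [0,0,0],"claw": 0},{"delta_pos": [-20,0,-80],"twist": [0,0,0],"claw": 0},{"delta_pos": [-20,0,-115],"twist": [0,0,0],"claw": 0},{"delta_pos": [-20,0,-140],"twist": [0,0,0],"claw": 0},{"delta_pos": [-20,0,-140],"twist": [0,0,0],"claw": 0},{"delta_pos": [-20,0,-140],"twist": [0,0,0],"claw": 0}])

```text
clock: 25.95
tool_pos: [0.5199, 0.0182, 0.1161]
orientation: [-0.239, 0.716, 0.585, 0.297]
contact_force: [0.6, 0.8, -0.9]
finger_gap: 0.497
grasp_force: 0.0
```

```bash
python3 dk.py -80 -12 .032 45; python3 - <<'E'
from h import *
C={n:cam(n) for n in("wrist","scene","side")}
for n in C: vision.read_camera(n) if n!="wrist" else cv2.imwrite("pics/w13.png",vision.read_camera(n))
pin=np.array([.5456,.2075]); a=np.radians(78.5); d=np.array([np.cos(a),np.sin(a)]); nn=np.array([-d[1],d[0]])
for q in("hole","handle","lip","pin","bottle","stopper","dropper"):
    rs=[]
    for n in C:
        for m in models.mark_of(q,n)[:2]:
            if m["conf"]>.4:
                rs.append(ray(C[n],*m["location"]))
                z={"handle":.05,"lip":.03,"pin":.0212,"hole":.01}.get(q,0); w=atz(C[n],*m["location"],z)[:2]
                print(q,n,round(m["conf"],2),np.round(m["location"]),np.round(w,3),"dock",np.round([1000*(w-pin)@d,1000*(w-pin)@nn],1))
    if len(rs)>1: X,e=tri(rs); print("   tri",np.round(X,4),round(e,4))
E
```

```text
dock [-190.6  -12.6]
dpos [ 19.1  -1.2 137.7] twist [0.005 0.002 0.002]
z [ 0.14  0.69 -0.71] t 25.95 pos [0.5199 0.0182 0.1161] yaw 78.66 zax [ 0.146  0.69  -0.709] q [ 0.56  0.57 -0.18  2.01 -0.86  0.95  0.85] gap 0.497 F [ 0.6  0.8 -0.9]
hole wrist 0.75 [105. 306.] [0.546 0.213] dock [5.6 1.2]
hole side 0.88 [235. 363.] [0.54  0.207] dock [-2.   5.6]
   tri [0.5451 0.2064 0.0154] 0.0012
handle wrist 0.62 [ 95. 305.] [0.541 0.186] dock [-22.    0.4]
handle scene 0.73 [188. 314.] [0.55  0.182] dock [-24.5  -9.3]
handle side 0.67 [227. 356.] [0.549 0.183] dock [-23.2  -7.7]
   tri [0.5456 0.1832 0.0501] 0.0054
lip wrist 0.79 [157. 305.] [0.531 0.135] dock [-74.   0.]
lip scene 0.8 [210. 321.] [0.532 0.124] dock [-84.6  -3. ]
lip scene 0.56 [189. 306.] [0.54  0.204] dock [-4.2  4.7]
lip side 0.85 [231. 339.] [0.541 0.133] dock [-73.9 -10.1]
   tri [0.5318 0.1442 0.0355] 0.0446
pin wrist 0.58 [101. 304.] [0.543 0.208] dock [-0.3  2.9]
pin scene 0.68 [192. 305.] [0.537 0.203] dock [-6.4  7.6]
pin side 0.86 [234. 361.] [0.547 0.2  ] dock [-7.  -2.7]
   tri [0.5409 0.2043 0.0192] 0.0042
bottle wrist 0.95 [217. 139.] [0.382 0.122] dock [-116.6  143.7]
bottle scene 0.81 [292. 307.] [ 0.382 -0.036] dock [-270.8  112.1]
bottle scene 0.62 [241. 273.] [0.392 0.129] dock [-107.7  135.1]
bottle side 0.76 [262. 284.] [ 0.637 -0.025] dock [-209.8 -135.7]
bottle side 0.58 [207. 286.] [ 0.368 -0.031] dock [-268.8  127. ]
   tri [ 0.4183  0.0241 -0.0098] 0.1534
stopper side 0.74 [275. 300.] [0.688 0.019] dock [-156.5 -176.8]
dropper scene 0.69 [383. 332.] [ 0.314 -0.224] dock [-468.9  141.3]
dropper side 0.76 [200. 227.] [ 0.32  -0.235] dock [-478.2  132.7]
   tri [ 0.3156 -0.2295 -0.0008] 0.0062
```

Lip at dock x −74, handle at −23 and 50 mm high: that agrees with a flush seat. One more numeric check uses the tongue tip that showed past the cheeks in the side crop.

```bash
python3 - <<'E'
from h import *
c=cam("side"); pin=np.array([.5456,.2075]); a=np.radians(78.5); d=np.array([np.cos(a),np.sin(a)]); n=np.array([-d[1],d[0]])
P=lambda x,y,z: np.round(proj(c,[*(pin+x/1000*d+y/1000*n),z/1000]),1)
for z in(18,23,28): print(z,"tip near top",P(65,-25,z),"tip far top",P(65,25,z))
print("tip near bottom flush",P(65,-25,10))
print("floor corner near",P(58,-65,10),"rear plate near z18",P(-75,-50,18),"lip top near",P(-75,-50,44), "far",P(-75,50,44))
print("observed: tip far top row 232 col 386.8, tip near bottom 243.7 col 386.8; floor corner row 254.5 col 382.7; lip far top row 216.5 col 343")
s=vision.read_camera("side"); g=cv2.cvtColor(s,cv2.COLOR_BGR2GRAY)
print(g[226:250,378:392])
E
```

```text
18 tip near top [242.2 385.6] tip far top [231.6 385.8]
23 tip near top [240.8 385.8] tip far top [230.3 386. ]
28 tip near top [239.5 385.9] tip far top [228.9 386.1]
tip near bottom flush [244.3 385.3]
floor corner near [253.1 382.6] rear plate near z18 [242.4 336.5] lip top near [235.3 336.8] far [215.1 340.8]
observed: tip far top row 232 col 386.8, tip near bottom 243.7 col 386.8; floor corner row 254.5 col 382.7; lip far top row 216.5 col 343
[[117 116 111 109 112 160 222 232 230 232 231 228 229 228]
 [114 114 113 111 116 163 226 233 232 229 231 231 230 229]
 [113 113 111 108 118 173 227 233 233 227 231 229 228 230]
 [115 112 111 109 121 174 228 233 230 231 230 230 230 230]
 [113 114 115 107 123 179 228 231 229 229 232 230 230 231]
 [115 112 111 111 120 170 203 204 214 227 229 230 230 232]
 [112 114 111 107 124 159 172 173 182 215 228 231 228 229]
 [108 113 113 117 128 157 165 164 177 210 229 230 232 230]
 [116 115 116 114 135 160 169 165 172 211 228 230 230 228]
 [113 116 111 119 141 160 168 160 176 215 228 233 230 229]
 [117 115 112 121 151 163 167 164 182 219 231 229 231 232]
 [115 115 116 121 152 165 166 162 179 226 233 231 230 228]
 [115 113 114 120 159 168 166 161 178 226 232 230 228 230]
 [113 113 111 119 158 166 167 162 178 224 234 229 230 229]
 [117 116 117 119 152 164 162 163 177 225 233 232 229 232]
 [113 115 114 119 132 140 141 145 169 227 231 232 229 231]
 [117 113 116 113 105 104 110 111 149 214 233 232 229 229]
 [115 116 114 112 112 125 126 124 157 223 233 233 230 227]
 [119 115 119 120 131 176 191 198 207 227 230 228 229 229]
 [115 118 115 126 138 192 227 231 231 231 230 229 230 230]
 [120 122 113 124 136 190 231 232 231 231 230 231 229 232]
 [122 118 114 114 134 185 228 231 230 231 229 229 232 229]
 [123 120 115 116 129 187 227 231 230 231 228 229 228 229]
 [122 115 115 118 124 182 229 232 232 229 230 229 231 232]]
```

```bash
python3 - <<'E'
from h import *
c=cam("side"); pin=np.array([.5456,.2075]); a=np.radians(78.5); d=np.array([np.cos(a),np.sin(a)]); n=np.array([-d[1],d[0]])
P=lambda x,y,z: np.round(proj(c,[*(pin+x/1000*d+y/1000*n),z/1000]),1)
g=cv2.cvtColor(vision.read_camera("side"),cv2.COLOR_BGR2GRAY)
print("floor near edge z10,z0 at x=45",P(45,-65,10),P(45,-65,0),"x=-60",P(-60,-65,10),P(-60,-65,0))
print("col378",g[244:262,378].tolist(),"from 244"); print("col342",g[236:256,342].tolist(),"from 236")
print("plate rear near corner z18/z10 at x=-60,y=-50",P(-60,-50,18),P(-60,-50,10)," x=0:",P(0,-50,18),P(0,-50,10),P(-30,-50,18))
print("col350",g[232:256,350].tolist(),"from 232"); print("col356",g[232:256,356].tolist())
print("landing near edge top",P(-150,-63,22),P(-150,-63,0)); k=int(P(-150,-63,22)[1]); print("col",k,g[234:256,k].tolist(),"from 234")
E
```

```text
floor near edge z10,z0 at x=45 [252.6 378. ] [255.3 377.6] x=-60 [248.5 341. ] [251.1 340.9]
col378 [118, 120, 127, 118, 122, 123, 125, 120, 98, 78, 133, 202, 231, 230, 230, 228, 230, 230] from 244
col342 [166, 169, 168, 164, 169, 173, 163, 137, 99, 110, 123, 127, 104, 83, 138, 201, 230, 231, 230, 231] from 236
plate rear near corner z18/z10 at x=-60,y=-50 [243.  341.7] [245.1 341.6]  x=0: [245.3 362.5] [247.4 362.4] [244.1 352.1]
col350 [162, 167, 161, 165, 164, 164, 168, 165, 166, 162, 169, 161, 124, 104, 115, 129, 124, 98, 84, 152, 211, 232, 230, 231] from 232
col356 [10, 9, 2, 12, 11, 6, 8, 33, 97, 152, 169, 167, 143, 105, 98, 116, 129, 122, 92, 95, 180, 230, 230, 228]
landing near edge top [241.4 310.1] [247.2 310.2]
col 310 [75, 78, 77, 70, 77, 79, 78, 52, 47, 57, 90, 90, 115, 192, 231, 233, 230, 229, 228, 231, 229, 226] from 234
```

The tongue tip and rear edge both match the flush position to about half a pixel, after the common image offset of about 0.8 px. The arm is clear, so I hand in.

```bash
python3 -c "
from workcell import manip
print(manip.sign_off())"
```

```text
the job is handed in; nothing more can be done
None
```

The job is handed in: the bottle stands upright on the bench and the plate sits flush over the pin with the gripper clear; no verdict came back, and I viewed 13 pictures, over the limit of 10.

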